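# Open the card magazine and hold its spring pusher at the mark

## Task

Lever the blue lid of the card box open with the palette knife's blade in the slot under the orange lip, without using the gripper on the lid, until it lies right back, then lay the knife flat on the bare table. Then take the black post of the spring-loaded pusher, pull it out until the red plate lines up with the green tape mark, and finish holding it there in the gripper, so that a colleague can drop new cards in. Leave the pens, jar, tape roll and glass where they are.

Things in the scene. Friction and masses are not known exactly. Their poses are not given: they have to be found in the camera images.
- magazine: Light wooden box that feeds blank cards, fixed to the table, 110 mm (its x) by 200 mm (its y) by 71 mm to the rim, walls 6 mm, floor 8 mm thick. Origin under its middle; its x points away from the robot to the hinge side, its y along the long side to the left, z up. A few cards (55 mm tall) stand at the -y end, held there by the pusher. The inside is 98 mm across (x) and nothing but the pusher stands between the cards and the +y end wall.
- slot (a point): Middle of the pry slot, on the outer face of the box's front (-x) wall, straight under the lid: 65 mm wide along the box's y, 12 mm high (sill 59 mm, lid's underside 72 mm above the table), open right through the 6 mm wall into the empty end of the box. Its axes are the box's. A blade may enter up to 40 mm along the box's +x without meeting anything inside.
- lid (a joint): Angle (rad) of the blue lid, 110 x 200 x 5 mm, about 100 g, hinged on the box's far (+x) top edge: 0 shut, 1.57 upright, 2.6 laid right back at its stop. It opens up and away from the robot. It has little friction: short of upright it falls shut again, past upright it falls back by itself to its stop (about 1 s).
- lid_hinge (a point): Middle of the lid's hinge line, 72 mm above the table, 55 mm from the box's middle towards its +x; the line runs along the box's y. Shut, the lid reaches 110 mm from here towards the box's -x.
- lid_lip (a point): Outer edge of the orange lip on the lid's front edge, right over the slot: 65 mm wide, turned up at about 40 degrees and standing about 10 mm out from the box's front. Moves with the lid.
- pusher (a joint): Travel (m) of the spring-return pusher along the box's +y: 0 pressed home against the cards, stop at 0.080. The spring pulls it back with about 2 N at 0 and 60 N/m more (about 6 N at 0.065); let go, it goes back home.
- pusher_edge (a point): Middle of the top edge of the pusher's red plate (84 mm across the box by 5 mm thick, its top 64 mm above the table). This edge is set against the tape mark. Axes as the box's.
- pusher_grip (a point): Middle of the top of the pusher's black grip post, 16 mm (box's x) by 20 mm (box's y), standing 26 mm from the plate on its +y side; top 63 mm above the table, free down to a foot 17 mm above the table. 41 mm clear on either side along the box's x. 16 mm lies between post and plate.
- mark: Green tape mark wrapped over the front and far rims of the box, 10 mm wide along the box's y; the lid hides its top when shut, but it shows on the outer faces down to 25 mm below the rim. Origin at rim height between the two tapes; axes as the box's. It sits 35 to 65 mm to the +y of the red plate's resting place, differently every time.
- knife: Loose palette knife, about 70 g: dark wooden handle 80 mm long, 18 mm wide, 24 mm high, steel blade 80 mm long, 18 mm wide, 2.5 mm thick, pointing along its +x. It lies level on the table on its handle. Origin on the handle's underside; the handle runs from 55 mm behind the origin to 25 mm ahead, the blade's tip is 105 mm ahead, and the blade's middle plane 12 mm above the origin. It balances about 10 mm ahead of the origin.
- pen_pink: loose black marker pen with a red cap, 105 x 14 x 14 mm, lying on the table; its origin is under its middle; not part of the job
- pen_yellow: the same with a yellow cap; not part of the job
- pen_green: the same with a green cap; not part of the job
- ink_jar: amber glass ink jar, 52 mm across, 60 mm tall; origin under its middle; not part of the job
- tape_roll: roll of green tape lying flat, 90 mm across, 24 mm high; origin under its middle; not part of the job
- tumbler: drinking glass, 72 mm across, 110 mm tall; origin under its middle; not part of the job

How it is judged:
On the way, in this order (a step that is already met when the one before it is completed fails the run):
1. the lid is levered up on the knife's blade (value of joint lid above 0.5 rad and contact force between knife and lid above 0.05 N), for 0.1 s.
2. the lid lies right back (value of joint lid above 2.2 rad), for 0.2 s.
3. the knife lies flat on the table, let go (value of joint lid above 2.2 rad and height (world z) of knife between -0.005 and 0.012 m and angle between knife's own z axis and vertical below 0.15 rad and linear speed of knife below 0.02 m/s and contact force between the fingers and knife below 0.1 N), for 0.2 s.
At the end, for the whole second after the job is handed in: The lid is back beyond 2.2 rad; the knife lies flat (within 0.15 rad), still and let go on the table, clear of box and pusher; the middle of the red plate is within 6 mm of the middle of the tape mark and still, and the gripper's fingers hold the pusher there (more than 1 N) (all of step 3 and y of pusher_edge in the frame of mark between -0.006 and 0.006 m and velocity of joint pusher between -0.01 and 0.01 m/s and contact force between the fingers and pusher above 1 N and contact force between knife and pusher below 0.1 N and contact force between knife and magazine below 0.1 N); the arm keeps its last pose, push and grip.
It fails at once if the gripper or arm pushes the lid before it has passed upright (value of joint lid below 1.57 rad and contact force between any of the fingers, the arm and lid above 1 N).
It fails at once if a bystander is shifted more than 30 mm (distance of any of pen_pink, pen_yellow, pen_green, ink_jar, tape_roll, tumbler from where it was at the start of the episode above 0.03 m).
It also fails if it takes over 56 s, if anything falls off the work surface, if the arm or the gripper's body presses on something with over 40 N, if the wrist force passes 120 N, or if a joint passes its speed limit or range.

## Robot

A 7-joint arm with a two-finger parallel gripper is mounted at the origin on the work surface. World frame = base frame: x ahead of the robot, y to its left, z up, the work surface at z = 0. Lengths are in m, angles in rad, forces in N, time in s.
With the tool pointing down it reaches from about 0.425 to 0.875 m from the base axis. Payload 4.7 kg.
Tool frame: the origin (TCP) lies between the finger pads; the fingertips stand 14 mm ahead of it and the grasp point (between the pads) lies 5 mm behind it; z points along the fingers, y is the line along which they close (so a half turn about z gives the same grasp; the last joint's range is limited). The gripper opens to 87 mm and grips with 3 to 60 N. Pads are 19 mm wide; open, the fingers measure 117 mm over their backs; the gripper's body (75 mm by 190 mm) begins 51 mm behind the grasp point.
Start: joints at [-1.318, 0.321, -0.07, 1.45, 0.023, 1.371, -0.057], TCP at [0.154, 0.632, 0.237] pointing down, gripper open.
Joint ranges: [-2.86, 2.86], [-0.3, 2.09], [-1.38, 1.24], [0.06, 2.45], [-1.56, 4.7], [0.09, 2.05], [-2.69, 2.69]. Speed limits (rad/s): [2.57, 2.57, 3.14, 3.14, 3.14, 3.14, 3.14].

## Interface

Orientations are given as a rotation vector (axis times angle).
In Python, from bench import get_state, get_image, camera_params, close_job gives the robot as it stands. The module is installed in compiled form; this text tells all that it offers.
- The arm moves only by the tool arm_command, never from a script. Its argument "motion" is a list of rows, each a list of 5 numbers: the finger opening in mm, from 0 to 87, then the shift along the tool's x, y, z in mm, then the turn about the tool's z in degrees. In form: [[gripper, x, y, z, spin], ...]. A call has 1 to 5 rows; each row is the pose to reach, as a shift and turn from the pose commanded when the call began, along the tool's axes at that moment; what a row does not reach only later rows make up. A row lasts 1/12 s, in which the tool goes at most 41.7 mm and 7.16 degrees, less where a joint would pass 70% of its speed; a pose out of reach is approached as far as the arm can. A call with a gripper value outside its range is refused whole. The fingers move at their own pace and stop on an object; "newtons" is the grip in N (left out, the last holds). Time passes only in rows, so rows that repeat a pose let the fingers close. It gives the time, the measured TCP pose, the force, the opening and the grip force at its end, in the units of the state.
- get_state(): the state, without advancing time (a new reading comes with each control period).
- get_image(name): name is "scene" or "top" or "wrist"; returns (picture, depth): 420x560x3 uint8, red, green, blue; 420x560 float32, m along the optical axis (not along the pixel's ray), 0 where there is no reading.
- camera_params(name): a dict with "intrinsics" (3x3 intrinsics, pixels), "D" ([k1, k2, p1, p2, k3] as OpenCV has them; the pictures are not rectified), "extrinsics" (4x4, takes a point from camera to world coordinates). Camera axes: x right, y down, z forward; pixel columns grow to the right and rows downward; lengths in m; the calibration is good to about 2 mm. A picture is of the moment at which its call begins: read the wrist's pose just before it. camera_params takes no time and is no camera call; for the wrist camera it gives the pose at the moment of the call.
- close_job(): hands the job in; it is judged then, once.
The state is a dict: "time": time; "joint_positions": joint angles; "qd": joint speeds; "joint_torque": joint torques, N m; "position": TCP position; "tool_rot": TCP orientation; "ft_force": force on the tool from outside, world axes, zero at the start; "torque": the same for the moment, N m; "grip_width": opening from 0.0 (shut) to 1.0 (fully open); "grip_force": force on a finger pad.
Only numpy, scipy, OpenCV 4.12 (cv2) and the standard library are available. Lean on these libraries where they do the work, as an engineer would, in place of code of your own. Each camera call takes 0.05 s, during which the arm holds its last target. There are 200 camera calls.

## Working session

There is one attempt and no reset: what is moved stays moved. The work goes in short steps, Python scripts to look and compute and a tool call to move; the robot and the scene stay as the last step left them, time stands still between calls to the robot, and variables do not carry over. Pictures are saved under pics/ and viewed, at most 10 in all, crops included, and the job is handed in when it is done.

Besides the shell and the picture viewer there is one more tool, called by a JSON object that holds its "op" and its "data", one argument or row to a line. arm_command: Moves the arm, as the interface text tells. Its arguments: {"type":"object","properties":{"motion":{"type":"array"},"newtons":{"type":"number"}},"required":["motion"]}

```bash
mkdir -p pics; cat > h.py <<'E'
import numpy as np, cv2
from bench import get_state, get_image, camera_params, close_job
def par(n):
    c=camera_params(n); return np.array(c["intrinsics"],float),np.array(c["D"],float),np.array(c["extrinsics"],float)
def grab(n,save=None):
    p=par(n); im,d=get_image(n)
    if save: cv2.imwrite("pics/"+save,im[...,::-1])
    return im,d,p
def ray(p,uv):
    K,D,E=p; u=cv2.undistortPoints(np.array(uv,float).reshape(-1,1,2),K,D).reshape(-1,2)
    r=np.c_[u,np.ones(len(u))]@E[:3,:3].T; return E[:3,3],r
def onz(p,uv,z):
    o,r=ray(p,uv); return o+r*((z-o[2])/r[:,2])[:,None]
def proj(p,X):
    K,D,E=p; T=np.linalg.inv(E); rv,_=cv2.Rodrigues(T[:3,:3])
    return cv2.projectPoints(np.array(X,float).reshape(-1,1,3),rv,T[:3,3],K,D)[0].reshape(-1,2)
def cloud(p,d,mask):
    v,u=np.nonzero(mask&(d>0)); o,r=ray(p,np.c_[u,v]); return o+r*d[v,u][:,None]
E
python3 - <<'E'
from h import *
for n in("scene","top","wrist"):
    im,d,p=grab(n,n+"0.png"); np.savez(n+"0.npz",im=im,d=d,K=p[0],D=p[1],E=p[2]); print(n,p[2][:3].round(3).tolist(),(d>0).mean())
print(get_state())
a=[cv2.imread(f"pics/{n}0.png") for n in("scene","top")]
E
```

```text
scene [[-0.026, 0.805, -0.592, 1.391], [1.0, 0.03, -0.004, 0.068], [0.015, -0.592, -0.806, 1.248]] 0.9958248299319727
top [[-0.017, -0.992, 0.126, 0.437], [-1.0, 0.019, 0.011, 0.07], [-0.013, -0.126, -0.992, 1.09]] 0.996062925170068
wrist [[0.235, 0.939, 0.252, 0.085], [0.972, -0.227, -0.063, 0.648], [-0.002, 0.259, -0.966, 0.384]] 0.9958503401360544
{'time': 0.15, 'joint_positions': array([-1.31791576,  0.32161388, -0.07011225,  1.45136275,  0.02263665,
        1.37081923, -0.05689847]), 'qd': array([ 0.00054176, -0.00197268,  0.00062722, -0.00518989,  0.00084549,
        0.00049463, -0.00180108]), 'joint_torque': array([-4.43375420e-04, -4.91794753e+01, -4.04798426e-01, -3.12875962e+01,
       -6.39232364e-02,  4.04546829e-02,  1.02724582e-04]), 'position': array([0.15368418, 0.63116909, 0.23575429]), 'tool_rot': array([-3.74087139e-01, -3.11918421e+00,  2.22336362e-03]), 'ft_force': array([ 0.10187412, -0.14157553,  0.22266909]), 'torque': array([0.02034173, 0.02040025, 0.00198078]), 'grip_force': 0.0, 'grip_width': 1.001770705344984}
```

View pics/top0.png

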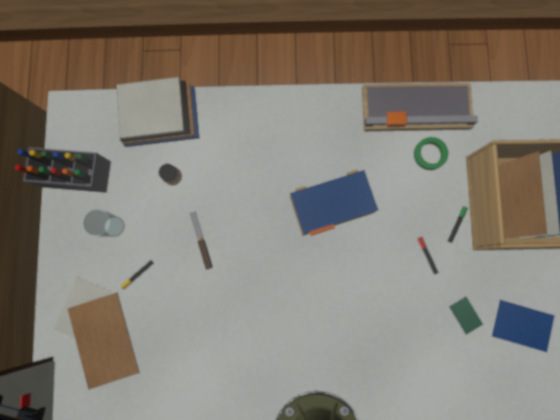

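View pics/scene0.png

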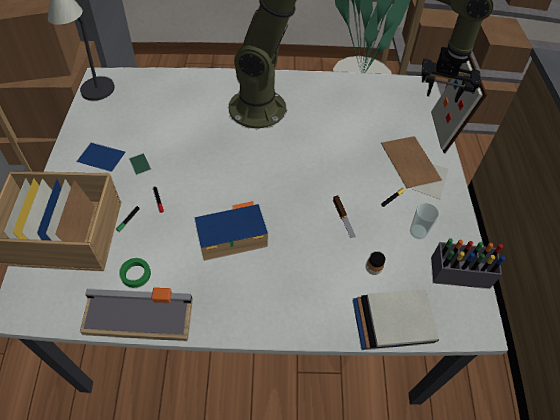

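The top view shows the knife at about (200,240) with its blade pointing away from the robot, and the blue lid at about (335,205) with the orange lip at (321,230). The scene view agrees, and shows the green mark on the far face at about (231,243). I'll take coarse measurements from these two views next.

```bash
cat >> h.py <<'E'
def load(n):
    f=np.load(n); return f["im"],f["d"],(f["K"],f["D"],f["E"])
def big(m,box=None,n=1):
    m=m.astype(np.uint8)
    if box is not None:
        k=np.zeros_like(m); u0,v0,u1,v1=box; k[v0:v1,u0:u1]=1; m=m*k
    c,_=cv2.findContours(m,cv2.RETR_EXTERNAL,cv2.CHAIN_APPROX_NONE)
    c=sorted(c,key=cv2.contourArea)[::-1][:n]
    return c if n>1 else c[0]
def hsv(im): return cv2.cvtColor(im,cv2.COLOR_RGB2HSV)
def near(o1,r1,o2,r2):
    A=np.c_[r1,-r2]; s=np.linalg.lstsq(A,o2-o1,rcond=None)[0]
    a,b=o1+s[0]*r1,o2+s[1]*r2; return (a+b)/2,np.linalg.norm(a-b)
E
python3 - <<'E'
from h import *
pts={}
for n,lb,kb in(("top0.npz",(270,150,400,250),(180,200,225,280)),("scene0.npz",(180,190,285,270),(320,185,365,245))):
    im,d,p=load(n); H=hsv(im)
    blue=(H[...,0]>100)&(H[...,0]<125)&(H[...,1]>120)
    c=big(blue,lb); r=cv2.boxPoints(cv2.minAreaRect(c)); 
    q=cv2.approxPolyDP(cv2.convexHull(c),6,True).reshape(-1,2)
    print(n,"lid",q.tolist(),onz(p,q,.0745).round(4).tolist())
    m=cv2.drawContours(np.zeros(blue.shape,np.uint8),[c],-1,1,-1)>0
    C=cloud(p,d,m); print("lid depth z",np.median(C[:,2]), "mean",C.mean(0))
    org=(H[...,0]<15)&(H[...,1]>150)&(im[...,0]>150)
    c=big(org,lb); M=cv2.moments(c); uv=[M['m10']/M['m00'],M['m01']/M['m00']]; pts[n,'lip']=ray(p,[uv]); print("lip",uv,onz(p,[uv],.076))
    # knife handle: brown
    br=((H[...,0]<18)&(H[...,1]>60)&(H[...,2]<150))
    c=big(br,kb); (cx,cy),wh,a=cv2.minAreaRect(c); print("handle",cx,cy,wh,a); uv=[cx,cy]; pts[n,'h']=ray(p,[uv]); print(onz(p,[uv],.02))
    x=onz(p,c.reshape(-1,2),.02)[:,:2]; print("handle rect",cv2.minAreaRect(x.astype(np.float32)))
    u0,v0,u1,v1=kb; m=np.zeros_like(br);m[v0:v1,u0:u1]=1
    C=cloud(p,d,m); C=C[C[:,2]>.006]; print("knife pts",len(C),C.min(0),C.max(0)); 
    mu=C.mean(0); w=np.linalg.svd((C-mu)[:,:2])[2][0]; w=w*np.sign(w[0]); t=(C-mu)[:,:2]@w; print("axis yaw",np.degrees(np.arctan2(w[1],w[0])),"tip",mu[:2]+w*t.max(),"tail",mu[:2]+w*t.min())
for k in('lip','h'):
    a,b=pts["top0.npz",k],pts["scene0.npz",k]; print(k,near(a[0],a[1][0],b[0],b[1][0]))
for n in("top0.png","scene0.png"): pass
a=cv2.imread("pics/wrist0.png"); cv2.imwrite("pics/w0.png",a)
E
```

```text
top0.npz lid [[358, 210], [331, 218], [318, 193], [354, 188]] [[0.5735, -0.1131, 0.0745], [0.5544, -0.0442, 0.0745], [0.6191, -0.0132, 0.0745], [0.6303, -0.1053, 0.0745]]
lid depth z 0.07613422986173302 mean [ 0.5923371  -0.06608955  0.07615366]
lip [321.008547008547, 229.62393162393158] [[ 0.52524697 -0.01793252  0.076     ]]
handle 203.86239624023438 253.04129028320312 (27.202266693115234, 3.160827159881592) 73.3007583618164
[[0.47365172 0.28854717 0.02      ]]
handle rect ((0.473781943321228, 0.28859543800354004), (0.07225722074508667, 0.008326442912220955), 17.076980590820312)
knife pts 434 [0.43163343 0.26891047 0.00620916] [0.58751906 0.33138456 0.02903695]
axis yaw 17.60537567307793 tip [0.58563674 0.32282027] tail [0.43328432 0.2744755 ]
scene0.npz lid [[258, 205], [266, 233], [201, 246], [196, 217]] [[0.5206, 0.027, 0.0745], [0.6221, 0.0547, 0.0745], [0.674, -0.1316, 0.0745], [0.5725, -0.1579, 0.0745]]
lid depth z 0.07759572115591906 mean [ 0.60074889 -0.0527234   0.07761359]
lip [242.45, 204.8] [[ 0.52268112 -0.02053172  0.076     ]]
handle 338.91754150390625 205.81443786621094 (21.93147850036621, 6.2951459884643555) 66.03751373291016
[[0.47362693 0.28576266 0.02      ]]
handle rect ((0.47337549924850464, 0.2857140898704529), (0.08302100002765656, 0.021679164841771126), 16.6900577545166)
knife pts 349 [0.37880872 0.2238247  0.00600104] [0.60910858 0.36968236 0.02946239]
axis yaw 13.636858171270623 tip [0.60570705 0.32194279] tail [0.39041048 0.26971044]
lip (array([ 0.52498137, -0.01899107,  0.07897027]), np.float64(0.002622944124803675))
h (array([0.47367538, 0.28707535, 0.02039816]), np.float64(0.002726430360560017))
```

{"op": "arm_command", "data": {
  "motion": [
    [87,-35,-22,0,0],
    [87,-70,-45,0,0],
    [87,-105,-67,0,0],
    [87,-140,-90,0,0],
    [87,-175,-112,0,0]
  ]
}}

```text
time: 0.57
position: [0.2983, 0.4795, 0.2363]
tool_rot: [-0.374, -3.119, 0.0]
ft_force: [0.9, 1.2, 0.7]
grip_width: 1.0
grip_force: 0.0
```

{"op": "arm_command", "data": {
  "motion": [
    [87,-35,-22,0,0],
    [87,-70,-45,0,0],
    [87,-105,-67,0,0],
    [87,-140,-90,0,0],
    [87,-175,-112,0,0]
  ]
}}

```text
time: 0.98
position: [0.4418, 0.3292, 0.2366]
tool_rot: [-0.374, -3.119, -0.0]
ft_force: [0.1, 0.4, 0.3]
grip_width: 0.997
grip_force: 0.0
```

{"op": "arm_command", "data": {
  "motion": [
    [87,-15,-10,12,-6],
    [87,-30,-20,24,-12],
    [87,-48,-32,36,-18],
    [87,-48,-32,48,-25],
    [87,-48,-32,60,-31]
  ]
}}

```text
time: 1.4
position: [0.481, 0.2868, 0.1758]
tool_rot: [0.477, -3.105, 0.001]
ft_force: [-0.0, 0.3, -0.4]
grip_width: 1.002
grip_force: 0.0
```

{"op": "arm_command", "data": {
  "motion": [
    [87,0,0,0,0]
  ]
}}

```text
time: 1.48
position: [0.4787, 0.2873, 0.1737]
tool_rot: [0.475, -3.101, 0.004]
ft_force: [-0.8, 1.0, -0.2]
grip_width: 1.0
grip_force: 0.0
```

Moves track well. I'll check the knife with the wrist camera from this pose before gripping it.

```bash
python3 - <<'E'
from h import *
im,d,p=grab("wrist","w1.png"); np.savez("w1.npz",im=im,d=d,K=p[0],D=p[1],E=p[2])
C=cloud(p,d,np.ones(d.shape,bool)); m=(C[:,2]>.005)&(C[:,2]<.04)&(np.hypot(C[:,0]-.51,C[:,1]-.30)<.12)
T=np.median(C[(np.hypot(C[:,0]-.51,C[:,1]-.30)<.12)&(abs(C[:,2])<.01)][:,2])
K=C[m]; h=K[K[:,2]>.018+T]; b=K[K[:,2]<.018+T]
print("table",T,"handle",len(h),h[:,2].max(),"topz",np.percentile(h[:,2],60),"blade z",np.median(b[:,2]))
print(cv2.minAreaRect(h[:,:2].astype(np.float32)),cv2.minAreaRect(K[:,:2].astype(np.float32)))
s=get_state(); print(s["position"],s["tool_rot"])
E
```

```text
table 6.74511406046352e-05 handle 1646 0.026577165100530264 topz 0.024044783062400266 blade z 0.013712196299550339
((0.47498980164527893, 0.2878780961036682), (0.085592120885849, 0.01749718375504017), 17.17344093322754) ((0.5106205940246582, 0.29872551560401917), (0.16057424247264862, 0.017567377537488937), 17.028060913085938)
[0.47899903 0.28799788 0.17509653] [ 4.68791423e-01 -3.10339024e+00  2.17687905e-03]
```

View pics/w1.png

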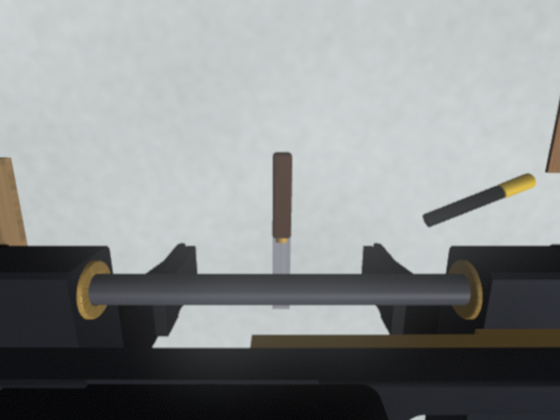

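The picture shows the knife centred between the fingers, with the handle at (282,195) and the blade running to (281,305). It is aligned with the tool. The yellow pen at (480,200) is clear of the descent.

{"op": "arm_command", "data": {
  "motion": [
    [87,0,1,40,0],
    [87,0,1,80,0],
    [87,0,1,115,0],
    [87,0,1,140,0],
    [87,0,1,150,0]
  ]
}}

```text
time: 1.95
position: [0.4773, 0.2888, 0.0234]
tool_rot: [0.469, -3.101, 0.004]
ft_force: [-0.9, -0.5, 0.9]
grip_width: 1.0
grip_force: 0.0
```

{"op": "arm_command", "data": {
  "motion": [
    [87,0,0,5,0],
    [87,0,0,7,0],
    [50,0,0,7,0]
  ]
}}

```text
time: 2.2
position: [0.4807, 0.2905, 0.021]
tool_rot: [-0.472, 3.104, 0.002]
ft_force: [-0.8, 0.4, 0.2]
grip_width: 0.975
grip_force: 0.0
```

{"op": "arm_command", "data": {
  "motion": [
    [0,0,0,0,0],
    [0,0,0,0,0],
    [0,0,0,0,0],
    [0,0,0,0,0],
    [0,0,0,0,0]
  ],
  "newtons": 45
}}

```text
time: 2.62
position: [0.4799, 0.2898, 0.0201]
tool_rot: [-0.473, 3.105, 0.001]
ft_force: [0.1, 0.3, -1.1]
grip_width: 0.632
grip_force: 0.0
```

{"op": "arm_command", "data": {
  "motion": [
    [0,0,0,0,0],
    [0,0,0,0,0],
    [0,0,0,0,0],
    [0,0,0,0,0]
  ]
}}

```text
time: 2.95
position: [0.4796, 0.2896, 0.0195]
tool_rot: [0.473, -3.106, -0.0]
ft_force: [-0.4, -0.4, 0.4]
grip_width: 0.329
grip_force: 0.0
```

{"op": "arm_command", "data": {
  "motion": [
    [0,0,0,2,0],
    [0,0,0,2,0],
    [0,0,0,2,0],
    [0,0,0,2,0],
    [0,0,0,2,0]
  ]
}}

```text
time: 3.37
position: [0.4795, 0.2896, 0.0175]
tool_rot: [0.473, -3.106, 0.0]
ft_force: [-0.5, -1.2, -0.5]
grip_width: 0.209
grip_force: 45.0
```

{"op": "arm_command", "data": {
  "motion": [
    [0,0,0,0,0],
    [0,0,0,0,0]
  ]
}}

```text
time: 3.53
position: [0.4796, 0.2896, 0.0175]
tool_rot: [-0.473, 3.106, -0.0]
ft_force: [-1.2, -0.5, -1.8]
grip_width: 0.202
grip_force: 45.0
```

{"op": "arm_command", "data": {
  "motion": [
    [0,0,0,-15,0],
    [0,0,0,-40,0],
    [0,0,-30,-65,0],
    [0,-10,-65,-85,0],
    [0,-20,-100,-105,0]
  ]
}}

```text
time: 3.95
position: [0.5285, 0.2001, 0.124]
tool_rot: [-0.478, 3.104, 0.001]
ft_force: [0.3, 0.3, -1.8]
grip_width: 0.201
grip_force: 45.0
```

{"op": "arm_command", "data": {
  "motion": [
    [0,-9,-32,-15,0],
    [0,-18,-64,-30,0],
    [0,-27,-96,-45,0],
    [0,-36,-128,-60,0],
    [0,-45,-160,-75,0]
  ]
}}

```text
time: 4.37
position: [0.6196, 0.0593, 0.1985]
tool_rot: [-0.473, 3.105, 0.0]
ft_force: [0.8, 0.6, -1.5]
grip_width: 0.205
grip_force: 45.0
```

{"op": "arm_command", "data": {
  "motion": [
    [0,-8,-32,-15,0],
    [0,-16,-64,-30,0],
    [0,-24,-90,-45,0],
    [0,-31,-105,-50,0],
    [0,-31,-105,-50,0]
  ]
}}

```text
time: 4.78
position: [0.682, -0.0358, 0.2492]
tool_rot: [-0.463, 3.104, -0.006]
ft_force: [-0.5, -0.9, -0.6]
grip_width: 0.203
grip_force: 45.0
```

{"op": "arm_command", "data": {
  "motion": [
    [0,0,0,0,1.5],
    [0,0,0,0,1.5]
  ]
}}

```text
time: 4.95
position: [0.6796, -0.0297, 0.2469]
tool_rot: [0.431, -3.111, -0.001]
ft_force: [0.1, -0.5, -0.4]
grip_width: 0.203
grip_force: 45.0
```

```bash
python3 - <<'E'
from h import *
im,d,p=grab("wrist","w2.png"); np.savez("w2.npz",im=im,d=d,K=p[0],D=p[1],E=p[2])
s=get_state(); print(s["position"],s["tool_rot"])
E
```

```text
[ 0.67945098 -0.02925762  0.24684933] [ 4.34060921e-01 -3.11027647e+00 -1.40720877e-03]
```

View pics/w2.png

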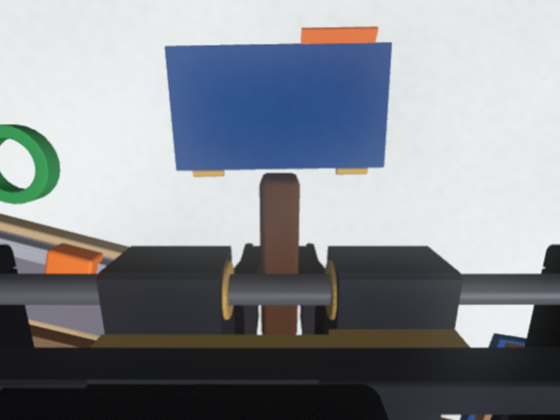

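The lid is fully visible, with corners near (166,46), (391,43), (384,167) and (177,170), and the lip spans (301–377, 27–43). The handle sits straight between the fingers.

```bash
python3 - <<'E'
from h import *
im,d,p=load("w2.npz"); H=hsv(im)
c=big((H[...,0]>100)&(H[...,0]<125)&(H[...,1]>120),(150,20,410,180))
C=cloud(p,d,cv2.drawContours(np.zeros(d.shape,np.uint8),[c],-1,1,-1)>0); zl=np.median(C[:,2]); print("lid z",zl)
X=onz(p,c.reshape(-1,2)+.0,.077)[:,:2].astype(np.float32); r=cv2.minAreaRect(X); print(r)
o=big((H[...,0]<15)&(H[...,1]>150)&(im[...,0]>150),(280,10,400,60))
L=onz(p,o.reshape(-1,2),.08)[:,:2].astype(np.float32); print(cv2.minAreaRect(L))
g,w,h=r; a=np.radians(min([h,h-90,h+90],key=lambda t:abs(t-15.5))); ex=np.array([np.cos(a),np.sin(a)]); ey=np.array([-ex[1],ex[0]])
t=(L-np.array(g)); print("yaw",np.degrees(a),"lip in box x",(t@ex).min(),(t@ex).max(),"y",(t@ey).min(),(t@ey).max())
C=cloud(p,d,cv2.drawContours(np.zeros(d.shape,np.uint8),[o],-1,1,-1)>0);print("lip z",np.percentile(C[:,2],[5,50,95]))
# two-view height of the lip
it,dt,pt=load("top0.npz")
M=cv2.moments(o); a1=ray(p,[[M['m10']/M['m00'],M['m01']/M['m00']]]); b=ray(pt,[[321.0,229.6]]); print("lip tri",near(a1[0],a1[1][0],b[0],b[1][0]))
s=get_state(); q=s["position"]; R=cv2.Rodrigues(s["tool_rot"])[0]
G=np.array(g); yl=((t@ey).min()+(t@ey).max())/2
face=G-ex*.055+ey*yl; print("slot face",face)
for ins in(-.03,.028):
    tcp=np.r_[face+ex*(ins-.1125),.071]; dl=R.T@(tcp-q)*1000; print(ins,tcp.round(4),np.hypot(*tcp[:2]),"shift mm",dl.round(1))
ty=R[:2,0]; print("tool x yaw-180",np.degrees(np.arctan2(-ty[1],-ty[0])))
E
```

```text
lid z 0.07694040898608887
((0.59804767370224, -0.053286969661712646), (0.10726810991764069, 0.19688329100608826), 16.749738693237305)
((0.5258868336677551, -0.01988060027360916), (0.010919624008238316, 0.06357092410326004), 16.943397521972656)
yaw 16.749738693237305 lip in box x -0.06497472039765713 -0.05404775992176001 y 0.02100870562845966 0.08456362221914208
lip z [0.07723992 0.08083015 0.08426308]
lip tri (array([ 0.5249665 , -0.01881264,  0.07519201]), np.float64(0.0018509349854634407))
slot face [ 0.53016863 -0.01859094]
-0.03 [ 0.3937 -0.0597  0.071 ] 0.39820878711506413 shift mm [283.   48.8 176.2]
0.028 [ 0.4493 -0.0429  0.071 ] 0.4513014931379195 shift mm [225.   49.7 176.1]
tool x yaw-180 15.88946322737127
```

Inserting straight along the box's x would need a radius under 0.425 m, so I'll bring the knife in at about 30° to the box's x instead. The 65 mm slot leaves room for that.

{"op": "arm_command", "data": {
  "motion": [
    [0,35,0,0,0],
    [0,70,0,0,0],
    [0,105,1,0,0],
    [0,140,2,0,0],
    [0,170,2,0,0]
  ]
}}

```text
time: 5.42
position: [0.5132, -0.0742, 0.247]
tool_rot: [0.436, -3.11, -0.001]
ft_force: [0.1, -0.8, -0.3]
grip_width: 0.202
grip_force: 45.0
```

{"op": "arm_command", "data": {
  "motion": [
    [0,25,0,0,-6],
    [0,50,1,0,-12],
    [0,70,2,0,-18],
    [0,88,2,0,-24],
    [0,88,2,0,-30]
  ]
}}

```text
time: 5.83
position: [0.4274, -0.0972, 0.2474]
tool_rot: [1.23, -2.89, -0.003]
ft_force: [1.3, 0.5, -0.7]
grip_width: 0.201
grip_force: 45.0
```

{"op": "arm_command", "data": {
  "motion": [
    [0,0,0,20,0],
    [0,0,0,45,0],
    [0,0,0,65,0],
    [0,0,0,80,0],
    [0,0,0,80,0]
  ]
}}

```text
time: 6.25
position: [0.4279, -0.0956, 0.1644]
tool_rot: [1.224, -2.888, -0.004]
ft_force: [-1.1, 0.4, -0.9]
grip_width: 0.203
grip_force: 45.0
```

```bash
cat > rel.py <<'E'
from h import *
F=np.array([.53017,-.01859]); A=np.radians(16.75); ex=np.array([np.cos(A),np.sin(A)]); ey=np.array([-ex[1],ex[0]])
s=get_state(); q=s["position"]; R=cv2.Rodrigues(s["tool_rot"])[0]; k=-R[:2,0]; k/=np.linalg.norm(k)
tip=q[:2]+.1123*k-F
print("t",s["time"],"tcp",q.round(4),"r",np.hypot(*q[:2]).round(4),"phi",np.degrees(np.arctan2(k[1],k[0])).round(1),"tip box x,y,z mm",(tip@ex*1e3).round(1),(tip@ey*1e3).round(1),(q[2]*1e3-5.5).round(1),"F",s["ft_force"].round(1),"j",s["joint_positions"].round(2))
print("ex in tool",(R.T@np.r_[ex,0]).round(3),"ey in tool",(R.T@np.r_[ey,0]).round(3))
E
python3 rel.py
```

```text
t 6.25 tcp [ 0.4279 -0.0956  0.1644] r 0.4384 phi 45.9 tip box x,y,z mm -22.1 10.5 158.9 F [-1.1  0.4 -0.9] j [-0.34 -0.1   0.47  2.05  0.05  1.19  2.49]
ex in tool [-0.873 -0.488 -0.006] ey in tool [-0.488  0.873  0.002]
```

{"op": "arm_command", "data": {
  "motion": [
    [0,0,0,30,0],
    [0,0,0,60,0],
    [0,0,0,80,0],
    [0,0,0,93,0],
    [0,0,0,93,0]
  ]
}}

```text
time: 6.67
position: [0.4287, -0.0959, 0.0728]
tool_rot: [1.224, -2.889, -0.003]
ft_force: [-0.1, 0.1, -0.9]
grip_width: 0.203
grip_force: 45.0
```

{"op": "arm_command", "data": {
  "motion": [
    [0,0,0,0,0],
    [0,0,0,0,0]
  ]
}}

```text
time: 6.83
position: [0.4318, -0.0965, 0.076]
tool_rot: [-1.223, 2.891, -0.001]
ft_force: [-0.8, 0.4, -0.7]
grip_width: 0.198
grip_force: 45.0
```

```bash
python3 rel.py; python3 - <<'E'
from h import *
im,d,p=grab("top"); np.savez("t2.npz",im=im,d=d)
a=cv2.resize(im[150:300,230:430],None,fx=4,fy=4,interpolation=cv2.INTER_CUBIC)
cv2.imwrite("pics/t2.png",a[...,::-1])
E
```

```text
t 6.8333 tcp [ 0.4318 -0.0965  0.076 ] r 0.4425 phi 45.9 tip box x,y,z mm -18.6 8.4 70.5 F [-0.8  0.4 -0.7] j [-0.33  0.02  0.5   2.15 -0.01  0.98  2.55]
ex in tool [-0.874 -0.487  0.002] ey in tool [-0.487  0.874 -0.001]
```

View pics/t2.png

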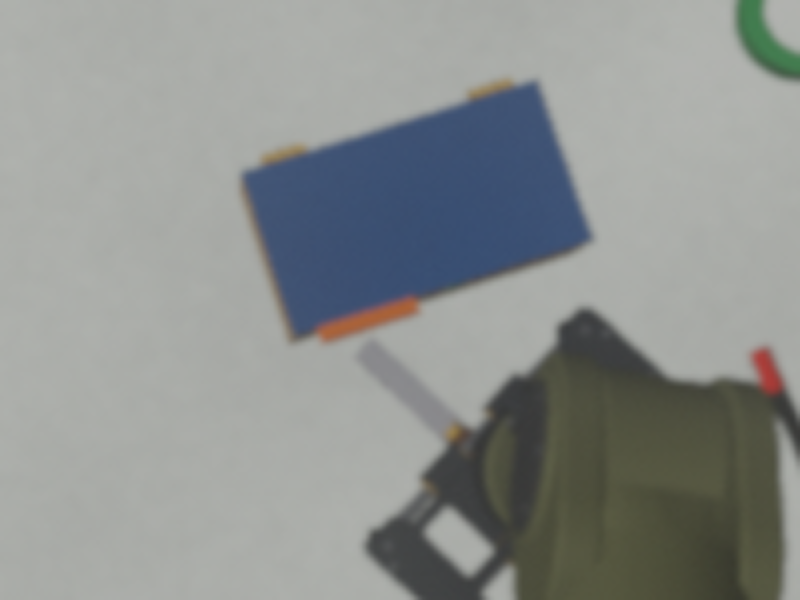

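The blade tip at (368,350) in the crop points at the middle of the lip, about 18 mm short of the face. The height is still settling, so I'll pause and then correct z.

{"op": "arm_command", "data": {
  "motion": [
    [0,0,0,3,0],
    [0,0,0,3,0],
    [0,0,0,3,0],
    [0,0,0,3,0],
    [0,0,0,3,0]
  ]
}}

```text
time: 7.3
position: [0.4307, -0.0967, 0.0717]
tool_rot: [-1.223, 2.894, -0.0]
ft_force: [-0.8, 0.1, -0.7]
grip_width: 0.201
grip_force: 45.0
```

```bash
python3 rel.py; python3 - <<'E'
from h import *
# blade height by triangulating the tip: top pixel from crop, scene depth check along blade
p=par("top"); o,r=ray(p,[[230+368/4,150+350/4]]); print("tip on z=.066 by top",onz(p,[[230+368/4,150+350/4]],.066))
im,d,ps=grab("scene"); np.savez("s2.npz",im=im,d=d,K=ps[0],D=ps[1],E=ps[2])
s=get_state(); R=cv2.Rodrigues(s["tool_rot"])[0]; k=-R[:2,0]; q=s["position"]
pt=par("top"); it,dt=get_image("top")
B=[np.r_[q[:2]+k*t,q[2]-.0045] for t in np.linspace(.045,.105,9)]
for nm,pp,dd in(("top",pt,dt),("scene",ps,d)):
    z=[]
    for X in B:
        uv=np.round(proj(pp,X)).astype(int)[0]; o,r=ray(pp,[uv]); z.append((o+r[0]*dd[uv[1],uv[0]])[2])
    print(nm,"blade z",np.round(z,4),"expected top face",B[0][2])
E
```

```text
t 7.3 tcp [ 0.4307 -0.0967  0.0717] r 0.4414 phi 45.8 tip box x,y,z mm -19.6 8.4 66.2 F [-0.8  0.1 -0.7] j [-0.33  0.03  0.5   2.15 -0.02  0.97  2.55]
ex in tool [-0.874 -0.486  0.   ] ey in tool [-0.486  0.874  0.   ]
tip on z=.066 by top [[ 0.50605958 -0.02072129  0.066     ]]
top blade z [0.0686 0.0664 0.07   0.0689 0.0665 0.0666 0.0672 0.0695 0.0663] expected top face 0.06717135158625973
scene blade z [0.0707 0.0669 0.0671 0.0686 0.0667 0.0745 0.0689 0.0672 0.0672] expected top face 0.06717135158625973
```

{"op": "arm_command", "data": {
  "motion": [
    [0,-9,-5,1,0],
    [0,-18,-10,1,0],
    [0,-26,-15,1,0],
    [0,-35,-20,1,0],
    [0,-42,-23,1,0]
  ]
}}

```text
time: 7.82
position: [0.4782, -0.0821, 0.0706]
tool_rot: [-1.224, 2.893, -0.001]
ft_force: [-0.1, 0.2, -0.5]
grip_width: 0.203
grip_force: 45.0
```

{"op": "arm_command", "data": {
  "motion": [
    [0,0,0,0,0],
    [0,0,0,0,0],
    [0,0,0,0,0]
  ]
}}

```text
time: 8.07
position: [0.4759, -0.0828, 0.0703]
tool_rot: [1.222, -2.893, -0.0]
ft_force: [-0.5, 0.6, -0.2]
grip_width: 0.202
grip_force: 45.0
```

```bash
python3 rel.py
```

```text
t 8.0667 tcp [ 0.4759 -0.0828  0.0703] r 0.4831 phi 45.8 tip box x,y,z mm 27.7 8.7 64.8 F [-0.5  0.6 -0.2] j [-0.34  0.13  0.49  2.06 -0.07  0.97  2.55]
ex in tool [-0.874 -0.486 -0.001] ey in tool [-0.486  0.874  0.   ]
```

{"op": "arm_command", "data": {
  "motion": [
    [0,0,0,-8,0],
    [0,-1,0,-18,0],
    [0,-4,-2,-30,0],
    [0,-8,-4,-43,0],
    [0,-12,-7,-53,0]
  ]
}}

```text
time: 8.48
position: [0.4899, -0.0789, 0.1254]
tool_rot: [-1.222, 2.893, 0.0]
ft_force: [-0.1, 0.5, -1.2]
grip_width: 0.208
grip_force: 45.0
```

```bash
python3 rel.py
```

```text
t 8.4833 tcp [ 0.4899 -0.0789  0.1254] r 0.4962 phi 45.8 tip box x,y,z mm 42.3 8.4 119.9 F [-0.1  0.5 -1.2] j [-0.36  0.08  0.48  1.98 -0.04  1.09  2.52]
ex in tool [-0.874 -0.486  0.001] ey in tool [-0.486  0.874  0.   ]
```

{"op": "arm_command", "data": {
  "motion": [
    [0,-5,-3,-7,0],
    [0,-12,-7,-14,0],
    [0,-20,-11,-21,0],
    [0,-29,-16,-26,0],
    [0,-38,-21,-29,0]
  ]
}}

```text
time: 8.9
position: [0.5325, -0.0661, 0.1536]
tool_rot: [-1.223, 2.893, -0.001]
ft_force: [-0.4, 0.3, -0.3]
grip_width: 0.201
grip_force: 45.0
```

{"op": "arm_command", "data": {
  "motion": [
    [0,-10,-6,-2,0],
    [0,-22,-12,-2,0],
    [0,-33,-18,-2,0],
    [0,-42,-23,0,0],
    [0,-42,-23,0,0]
  ]
}}

```text
time: 9.32
position: [0.579, -0.0508, 0.1522]
tool_rot: [-1.225, 2.892, -0.001]
ft_force: [-0.2, 0.6, -0.3]
grip_width: 0.202
grip_force: 45.0
```

```bash
python3 rel.py; python3 - <<'E'
from h import *
im,d,p=grab("scene"); cv2.imwrite("pics/s3.png",cv2.resize(im[100:310,120:400],None,fx=2.8,fy=2.8)[...,::-1])
E
```

```text
t 9.3167 tcp [ 0.579  -0.0508  0.1522] r 0.5812 phi 45.9 tip box x,y,z mm 135.5 9.8 146.7 F [-0.2  0.6 -0.3] j [-0.36  0.24  0.47  1.75 -0.12  1.17  2.51]
ex in tool [-0.873 -0.487  0.001] ey in tool [-0.487  0.873 -0.   ]
```

View pics/s3.png

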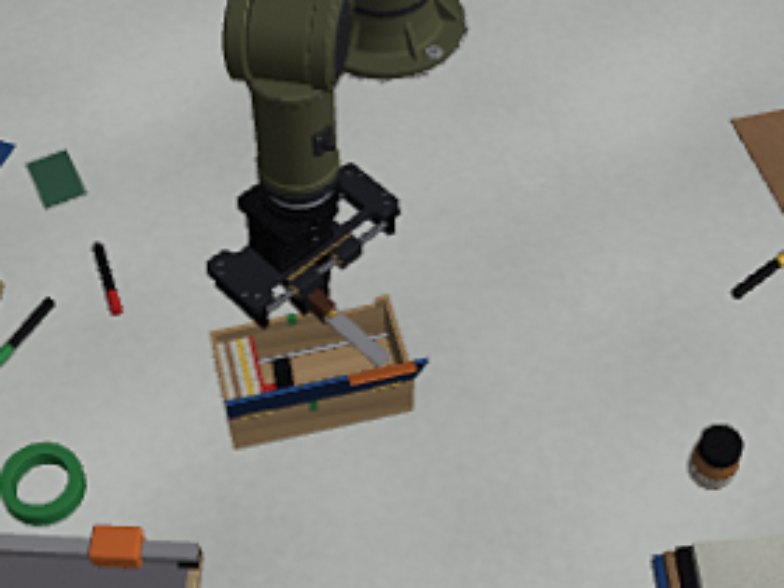

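The lid is past upright and falling back, with the blade tip near (380,360). The red plate, black post and green tapes at (292,320) and (312,405) are now visible. I'll carry the knife back to the bare table near where it came from.

{"op": "arm_command", "data": {
  "motion": [
    [0,5,5,-8,0],
    [0,-10,38,-15,0],
    [0,-26,72,-20,0],
    [0,-44,108,-20,0],
    [0,-60,144,-20,0]
  ]
}}

```text
time: 9.78
position: [0.5145, 0.0918, 0.1739]
tool_rot: [-1.219, 2.893, 0.0]
ft_force: [0.4, 0.3, -0.8]
grip_width: 0.203
grip_force: 45.0
```

{"op": "arm_command", "data": {
  "motion": [
    [0,-16,34,0,6],
    [0,-32,68,0,12],
    [0,-48,102,10,18],
    [0,-65,130,20,24],
    [0,-80,144,30,29]
  ]
}}

```text
time: 10.2
position: [0.4651, 0.2524, 0.1434]
tool_rot: [-0.458, 3.108, 0.004]
ft_force: [0.2, 0.3, 0.0]
grip_width: 0.205
grip_force: 45.0
```

{"op": "arm_command", "data": {
  "motion": [
    [0,0,0,20,0],
    [0,0,0,45,0],
    [0,0,0,70,0],
    [0,0,0,85,0],
    [0,0,0,85,0]
  ]
}}

```text
time: 10.62
position: [0.4652, 0.2467, 0.0549]
tool_rot: [0.458, -3.102, 0.005]
ft_force: [-0.5, -0.8, -1.7]
grip_width: 0.205
grip_force: 45.0
```

{"op": "arm_command", "data": {
  "motion": [
    [0,0,0,0,0],
    [0,0,0,0,0],
    [0,0,0,0,0],
    [0,0,0,0,0],
    [0,0,0,0,0]
  ]
}}

```text
time: 11.03
position: [0.4688, 0.2493, 0.0587]
tool_rot: [-0.459, 3.106, 0.002]
ft_force: [0.6, -0.8, -0.1]
grip_width: 0.203
grip_force: 45.0
```

```bash
python3 rel.py
```

```text
t 11.0333 tcp [0.4688 0.2493 0.0587] r 0.5309 phi 16.8 tip box x,y,z mm 130.7 274.3 53.2 F [ 0.6 -0.8 -0.1] j [-0.75  0.23  0.24  1.95 -0.07  0.96  1.38]
ex in tool [-1.    -0.001  0.002] ey in tool [-0.001  1.     0.001]
```

{"op": "arm_command", "data": {
  "motion": [
    [0,0,0,12,0],
    [0,0,0,24,0],
    [0,0,0,34,0],
    [0,0,0,38,0],
    [0,0,0,39,0]
  ]
}}

```text
time: 11.45
position: [0.4671, 0.2483, 0.0172]
tool_rot: [0.459, -3.105, 0.002]
ft_force: [-2.8, -0.4, 3.4]
grip_width: 0.201
grip_force: 45.0
```

{"op": "arm_command", "data": {
  "motion": [
    [0,0,0,0,0],
    [0,0,0,0,0],
    [0,0,0,0,0],
    [0,0,0,0,0],
    [0,0,0,0,0]
  ]
}}

```text
time: 11.87
position: [0.4682, 0.249, 0.0186]
tool_rot: [-0.459, 3.108, 0.0]
ft_force: [-0.6, -0.3, -0.1]
grip_width: 0.202
grip_force: 45.0
```

{"op": "arm_command", "data": {
  "motion": [
    [0,0,0,1,0],
    [0,0,0,1,0],
    [0,0,0,1,0],
    [50,0,0,1,0],
    [50,0,0,1,0]
  ]
}}

```text
time: 12.28
position: [0.4682, 0.249, 0.0177]
tool_rot: [-0.459, 3.107, 0.0]
ft_force: [0.7, 0.5, -1.6]
grip_width: 0.282
grip_force: 0.0
```

{"op": "arm_command", "data": {
  "motion": [
    [50,0,0,0,0],
    [50,0,0,0,0],
    [50,0,0,0,0],
    [50,0,0,0,0],
    [50,0,0,0,0]
  ]
}}

```text
time: 12.7
position: [0.4682, 0.249, 0.0176]
tool_rot: [-0.459, 3.108, 0.0]
ft_force: [0.8, -0.8, -0.3]
grip_width: 0.559
grip_force: 0.0
```

{"op": "arm_command", "data": {
  "motion": [
    [50,0,0,-10,0],
    [50,0,0,-30,0],
    [50,0,0,-70,0],
    [50,0,0,-110,0],
    [50,0,0,-150,0]
  ]
}}

```text
time: 13.12
position: [0.4677, 0.2485, 0.1698]
tool_rot: [0.459, -3.108, 0.0]
ft_force: [2.0, 0.3, 0.9]
grip_width: 0.578
grip_force: 0.0
```

{"op": "arm_command", "data": {
  "motion": [
    [50,0,0,-40,0],
    [50,0,0,-80,0],
    [50,0,0,-100,0]
  ]
}}

```text
time: 13.37
position: [0.4696, 0.2495, 0.2742]
tool_rot: [-0.458, 3.101, 0.006]
ft_force: [0.3, -0.2, -0.9]
grip_width: 0.577
grip_force: 0.0
```

```bash
python3 rel.py; python3 - <<'E'
from h import *
im,d,p=grab("wrist"); C=cloud(p,d,np.ones(d.shape,bool))
K=C[(C[:,2]>.006)&(C[:,2]<.04)&(np.hypot(C[:,0]-.5,C[:,1]-.26)<.11)]; h=K[K[:,2]>.018]; b=K[K[:,2]<.018]
print(cv2.minAreaRect(K[:,:2].astype(np.float32)),np.median(h[:,2]),np.median(b[:,2]),len(h),len(b))
im,d,p=grab("top","t4.png"); np.savez("t4.npz",im=im,d=d,K=p[0],D=p[1],E=p[2])
C=cloud(p,d,np.ones(d.shape,bool)); t=(C[:,:2]-[.598,-.0533])@np.c_[[.9576,.288],[-.288,.9576]]; m=(abs(t[:,1])<.095)&(t[:,0]>.06)&(t[:,0]<.15)&(C[:,2]>.05)
print("lid pts",m.sum(),np.polyfit(t[m,0],C[m,2],1))
E
```

```text
t 13.3667 tcp [0.4696 0.2495 0.2742] r 0.5318 phi 16.8 tip box x,y,z mm 131.6 274.2 268.7 F [ 0.3 -0.2 -0.9] j [-0.77  0.04  0.24  1.7  -0.01  1.39  1.34]
ex in tool [-1.    -0.001  0.008] ey in tool [-0.001  1.     0.003]
((0.4990209937095642, 0.2573327422142029), (0.15953385829925537, 0.017528818920254707), 16.342620849609375) 0.02381985891927682 0.013708115640850727 988 785
lid pts 2986 [0.59940093 0.03843365]
```

The knife lies flat, with the handle top at 24 mm and the blade at 13.7 mm. The lid plane slopes 0.60, which is about 2.6 rad. Next I'll turn the tool 90° and view the open box from its -y side.

{"op": "arm_command", "data": {
  "motion": [
    [50,-3,-41,0,0],
    [50,-6,-82,0,0],
    [50,-9,-123,0,0],
    [50,-12,-164,0,0],
    [50,-16,-205,0,0]
  ]
}}

```text
time: 13.88
position: [0.5423, 0.0553, 0.267]
tool_rot: [0.46, -3.107, -0.0]
ft_force: [0.4, 1.3, -0.1]
grip_width: 0.578
grip_force: 0.0
```

{"op": "arm_command", "data": {
  "motion": [
    [50,-3,-41,0,7],
    [50,-6,-82,0,14],
    [50,-9,-123,0,21],
    [50,-12,-164,0,28],
    [50,-16,-205,0,35]
  ]
}}

```text
time: 14.3
position: [0.617, -0.1361, 0.2669]
tool_rot: [-0.506, -3.099, -0.0]
ft_force: [1.5, 0.3, -0.0]
grip_width: 0.575
grip_force: 0.0
```

{"op": "arm_command", "data": {
  "motion": [
    [50,0,0,0,7],
    [50,0,0,0,14],
    [50,0,0,0,21],
    [50,0,0,0,28],
    [50,0,0,0,35]
  ]
}}

```text
time: 14.72
position: [0.6166, -0.1344, 0.2665]
tool_rot: [-1.415, -2.803, 0.001]
ft_force: [0.0, -0.0, -0.0]
grip_width: 0.575
grip_force: 0.0
```

{"op": "arm_command", "data": {
  "motion": [
    [50,0,0,0,7],
    [50,0,0,0,14],
    [50,0,0,0,20],
    [50,0,0,0,20]
  ]
}}

```text
time: 15.05
position: [0.6167, -0.1341, 0.2666]
tool_rot: [-1.875, -2.519, 0.002]
ft_force: [1.1, 0.1, 0.3]
grip_width: 0.573
grip_force: 0.0
```

{"op": "arm_command", "data": {
  "motion": [
    [50,-15,0,0,0],
    [50,-30,0,0,0],
    [50,-30,0,0,0],
    [50,-30,0,0,0]
  ]
}}

```text
time: 15.38
position: [0.6254, -0.1638, 0.267]
tool_rot: [-1.872, -2.522, 0.001]
ft_force: [-0.6, 0.6, -0.4]
grip_width: 0.576
grip_force: 0.0
```

```bash
python3 rel.py; python3 - <<'E'
from h import *
im,d,p=grab("wrist","w5.png"); np.savez("w5.npz",im=im,d=d,K=p[0],D=p[1],E=p[2])
E
```

```text
t 15.3833 tcp [ 0.6254 -0.1638  0.267 ] r 0.6465 phi -73.2 tip box x,y,z mm 49.5 -278.8 261.5 F [-0.6  0.6 -0.4] j [-0.37  0.37  0.78  1.44 -0.26  1.44  0.7 ]
ex in tool [-0.001  1.    -0.001] ey in tool [1.    0.001 0.   ]
```

View pics/w5.png

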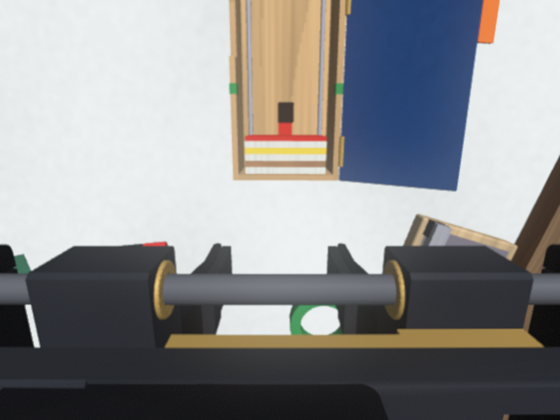

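The open box is seen square on. The red plate is at row 137, the black post at (286,112), and the green tapes at (234,88) and (340,88). I'll compute positions in the box frame.

```bash
cat > pm.py <<'E'
from rel import *
Ct=np.array([.598,-.0533])
def bx(X): t=X[:,:2]-Ct; return np.c_[t@ex,t@ey]*1e3
def meas(im,d,p,win):
    H=hsv(im); u0,v0,u1,v1=win
    k=np.zeros(d.shape,bool); k[v0:v1,u0:u1]=1
    g=k&(H[...,0]>45)&(H[...,0]<85)&(H[...,1]>90); r=k&((H[...,0]<6)|(H[...,0]>174))&(H[...,1]>150)&(H[...,2]>90); b=k&(H[...,2]<45)
    out={}
    for nm,m,z in(("tape",g,.071),("plate",r,.064),("post",b,.063)):
        v,u=np.nonzero(m); X=bx(onz(p,np.c_[u,v],z)); C=cloud(p,d,m); out[nm]=X
        print(nm,len(X),"x",np.percentile(X[:,0],[2,50,98]).round(1),"y",np.percentile(X[:,1],[2,50,98]).round(1),"depth z",np.percentile(C[:,2],[10,50,90]).round(4))
    t,r=out["tape"],out["plate"]; r=r[abs(r[:,0])>18]
    for s in(-1,1):
        a=t[(t[:,0]*s>30)]; q=r[r[:,0]*s>0]; print("side",s,"tape y",((np.percentile(a[:,1],3)+np.percentile(a[:,1],97))/2).round(1),"plate y",((np.percentile(q[:,1],3)+np.percentile(q[:,1],97))/2).round(1))
    return out
E
python3 - <<'E'
from pm import *
im,d,p=load("w5.npz"); o=meas(im,d,p,(215,60,350,180))
# second view: top camera
it,dt,pt=load("t4.npz"); uv=proj(pt,[[*(Ct+ey*-.05),.065]])[0]; print(uv)
u,v=uv.astype(int); meas(it,dt,pt,(u-35,v-40,u+35,v+40))
E
```

```text
t 15.4333 tcp [ 0.6256 -0.1627  0.2671] r 0.6465 phi -73.1 tip box x,y,z mm 50.1 -277.8 261.6 F [-0.3  0.3 -0.1] j [-0.37  0.37  0.78  1.44 -0.26  1.44  0.7 ]
ex in tool [-0.002  1.    -0.001] ey in tool [1.    0.002 0.001]
tape 140 x [-54.1  49.1  55.2] y [-13.8  -9.4  -5.5] depth z [0.0704 0.0716 0.0725]
plate 522 x [-37.8  -0.1  39.1] y [-58.3 -55.3 -42.3] depth z [0.0167 0.0608 0.0646]Traceback (most recent call last):
  File "<stdin>", line 2, in <module>
  File "pm.py", line 10, in meas
    v,u=np.nonzero(m); X=bx(onz(p,np.c_[u,v],z)); C=cloud(p,d,m); out[nm]=X
                            ~~~^^^^^^^^^^^^^^^^
  File "h.py", line 13, in onz
    o,r=ray(p,uv); return o+r*((z-o[2])/r[:,2])[:,None]
        ~~~^^^^^^
  File "h.py", line 10, in ray
    K,D,E=p; u=cv2.undistortPoints(np.array(uv,float).reshape(-1,1,2),K,D).reshape(-1,2)
               ~~~~~~~~~~~~~~~~~~~^^^^^^^^^^^^^^^^^^^^^^^^^^^^^^^^^^^^^^^^
cv2.error: OpenCV(4.12.0) /io/opencv/modules/calib3d/src/undistort.dispatch.cpp:347: error: (-215:Assertion failed) CV_IS_MAT(_src) && CV_IS_MAT(_dst) && (_src->rows == 1 || _src->cols == 1) && (_dst->rows == 1 || _dst->cols == 1) && _src->cols + _src->rows - 1 == _dst->rows + _dst->cols - 1 && (CV_MAT_TYPE(_src->type) == CV_32FC2 || CV_MAT_TYPE(_src->type) == CV_64FC2) && (CV_MAT_TYPE(_dst->type) == CV_32FC2 || CV_MAT_TYPE(_dst->type) == CV_64FC2) in function 'cvUndistortPointsInternal'
```

```bash
sed -i 's/b=k&(H\[...,2\]<45)/b=k\&(im.max(2)<75)/; s/v,u=np.nonzero(m); X=bx/v,u=np.nonzero(m)\n        if len(v)<3: print(nm,"none"); out[nm]=np.zeros((1,2)); continue\n        X=bx/; s/&(H\[...,2\]>90);/\&(H[...,2]>90);/' pm.py
sed -i 's/    out={}/    _,rr=ray(p,np.indices(d.shape)[::-1].reshape(2,-1).T); zz=(p[2][2,3]+rr[:,2]*d.ravel()).reshape(d.shape); r\&=(zz>.058); b\&=(zz>.055)\n    out={}/' pm.py
python3 - <<'E'
from pm import *
im,d,p=load("w5.npz"); o=meas(im,d,p,(225,60,350,180)); print(im[112,286],im[105:120,280].max(1))
it,dt,pt=load("t4.npz"); uv=proj(pt,[[*(Ct+ey*-.05),.065]])[0]
u,v=uv.astype(int); meas(it,dt,pt,(u-35,v-40,u+35,v+40))
R_=R; dl=R.T@np.r_[Ct+ey*-.0295-q[:2],0]*1e3; print("shift to post if y=-29.5,x=0:",dl.round(1))
E
```

```text
t 15.4333 tcp [ 0.6256 -0.1627  0.2671] r 0.6465 phi -73.1 tip box x,y,z mm 50.1 -277.8 261.6 F [-0.3  0.3 -0.1] j [-0.37  0.37  0.78  1.44 -0.26  1.44  0.7 ]
ex in tool [-0.002  1.    -0.001] ey in tool [1.    0.002 0.001]
tape 140 x [-54.1  49.1  55.2] y [-13.8  -9.4  -5.5] depth z [0.0704 0.0716 0.0725]
plate 296 x [-39.2  -2.6  39.3] y [-58.3 -57.2 -55.2] depth z [0.0605 0.0639 0.0648]
post 203 x [-5.3  0.8  5.9] y [-39.3 -31.5 -23.8] depth z [0.0619 0.063  0.0641]
side -1 tape y -9.4 plate y -56.8
side 1 tape y -9.7 plate y -57.2
[74 65 57] [72 72 71 73 72 73 73 73 72 74 73 73 72 73 73]
tape 4 x [49.4 52.1 54.8] y [-9.7 -8.5 -7.3] depth z [0.0677 0.0698 0.072 ]
plate 9 x [-12.2  11.4  32.3] y [-54.  -53.4 -52.9] depth z [0.0587 0.0603 0.0618]
post 27 x [-8.9 -2.7  2.6] y [-33.9 -26.2 -20. ] depth z [0.0581 0.0617 0.0652]Traceback (most recent call last):
  File "<stdin>", line 4, in <module>
  File "pm.py", line 17, in meas
    a=t[(t[:,0]*s>30)]; q=r[r[:,0]*s>0]; print("side",s,"tape y",((np.percentile(a[:,1],3)+np.percentile(a[:,1],97))/2).round(1),"plate y",((np.percentile(q[:,1],3)+np.percentile(q[:,1],97))/2).round(1))
                                                                   ~~~~~~~~~~~~~^^^^^^^^^^
    return _quantile_unchecked(
        a, q, axis, out, overwrite_input, method, keepdims, weights)
    return _ureduce(a,
                    func=_quantile_ureduce_func,
    ...<5 lines>...
                    overwrite_input=overwrite_input,
                    method=method)
    r = func(a, **kwargs)
    result = _quantile(arr,
                       quantiles=q,
    ...<2 lines>...
                       out=out,
                       weights=wgt)
    slices_having_nans = np.isnan(arr[-1, ...])
                                  ~~~^^^^^^^^^
IndexError: index -1 is out of bounds for axis 0 with size 0
```

{"op": "arm_command", "data": {
  "motion": [
    [34,30,2,0,0],
    [34,60,4,10,0],
    [34,81,5,40,0],
    [34,81,5,75,0],
    [34,81,5,110,0]
  ]
}}

```text
time: 15.85
position: [0.6078, -0.0797, 0.157]
tool_rot: [-1.864, -2.529, -0.005]
ft_force: [-0.3, 0.0, 0.5]
grip_width: 0.398
grip_force: 0.0
```

{"op": "arm_command", "data": {
  "motion": [
    [34,0,0,0,0],
    [34,0,0,0,0],
    [34,0,0,0,0],
    [34,0,0,0,0],
    [34,0,0,0,0]
  ]
}}

```text
time: 16.27
position: [0.6088, -0.0846, 0.16]
tool_rot: [1.871, 2.52, 0.004]
ft_force: [-0.0, 0.2, 0.7]
grip_width: 0.393
grip_force: 0.0
```

```bash
python3 - <<'E'
from pm import *
print(bx(q[None]), "to go",(R.T@np.r_[Ct+ex*.0003-ey*.0314-q[:2],.050-q[2]]*1e3).round(1),s["grip_width"])
E
```

```text
t 16.2667 tcp [ 0.6088 -0.0846  0.16  ] r 0.6147 phi -73.2 tip box x,y,z mm 56.4 -198.1 154.5 F [-0.   0.2  0.7] j [-0.5   0.35  0.74  1.67 -0.25  1.22  0.58]
ex in tool [-0.001  1.     0.004] ey in tool [ 1.     0.001 -0.001]
[[  1.37333479 -33.05962643]] to go [  1.8  -1.5 110. ] 0.3931186647803196
```

{"op": "arm_command", "data": {
  "motion": [
    [34,2,-1,25,0],
    [34,2,-1,50,0],
    [34,2,-1,75,0],
    [34,2,-1,95,0],
    [34,2,-1,108,0]
  ]
}}

```text
time: 16.68
position: [0.6057, -0.0823, 0.0487]
tool_rot: [-1.872, -2.522, 0.0]
ft_force: [0.3, 0.3, -0.5]
grip_width: 0.389
grip_force: 0.0
```

{"op": "arm_command", "data": {
  "motion": [
    [34,0,0,0,0],
    [34,0,0,0,0],
    [34,0,0,0,0]
  ]
}}

```text
time: 16.93
position: [0.6073, -0.0827, 0.0514]
tool_rot: [1.871, 2.52, 0.003]
ft_force: [0.1, -0.3, 0.1]
grip_width: 0.39
grip_force: 0.0
```

{"op": "arm_command", "data": {
  "motion": [
    [0,0,0,0,0],
    [0,0,0,0,0],
    [0,0,0,0,0],
    [0,0,0,0,0],
    [0,0,0,0,0]
  ],
  "newtons": 40
}}

```text
time: 17.35
position: [0.6073, -0.0821, 0.0504]
tool_rot: [1.871, 2.521, 0.003]
ft_force: [3.5, 0.2, 1.2]
grip_width: 0.18
grip_force: 40.0
```

{"op": "arm_command", "data": {
  "motion": [
    [0,0,0,0,0],
    [0,0,0,0,0],
    [0,0,0,0,0]
  ]
}}

```text
time: 17.6
position: [0.6073, -0.0821, 0.0504]
tool_rot: [1.871, 2.521, 0.003]
ft_force: [4.2, 1.5, 2.9]
grip_width: 0.178
grip_force: 40.0
```

```bash
python3 - <<'E'
from pm import *
print(bx(q[None]),q[2])
E
```

```text
t 17.6 tcp [ 0.6073 -0.0821  0.0504] r 0.6128 phi -73.2 tip box x,y,z mm 55.8 -195.3 44.9 F [4.2 1.5 2.9] j [-0.46  0.47  0.69  1.77 -0.34  1.03  0.65]
ex in tool [-0.002  1.     0.003] ey in tool [ 1.     0.002 -0.001]
[[  0.63998393 -30.2386021 ]] 0.05038916520279679
```

{"op": "arm_command", "data": {
  "motion": [
    [0,9,0,0,0],
    [0,18,0,0,0],
    [0,27,0,0,0],
    [0,36,0,0,0],
    [0,45,0,0,0]
  ]
}}

```text
time: 18.02
position: [0.5949, -0.041, 0.0504]
tool_rot: [1.87, 2.517, 0.001]
ft_force: [7.5, -3.3, -2.0]
grip_width: 0.182
grip_force: 40.0
```

{"op": "arm_command", "data": {
  "motion": [
    [0,2,0,0,0],
    [0,2,0,0,0],
    [0,2,0,0,0],
    [0,2,0,0,0],
    [0,2,0,0,0]
  ]
}}

```text
time: 18.43
position: [0.5944, -0.0392, 0.0504]
tool_rot: [1.87, 2.517, 0.001]
ft_force: [8.1, -1.6, -0.2]
grip_width: 0.183
grip_force: 40.0
```

```bash
python3 - <<'E'
from pm import *
print(bx(q[None]),q[2],s["grip_force"])
for n in("top","scene","wrist"):
    im,d,p=grab(n,n+"6.png"); np.savez(n+"6.npz",im=im,d=d,K=p[0],D=p[1],E=p[2])
    print(n,"tape",proj(p,[[*(Ct+ex*x-ey*.0095),.071] for x in(-.052,.052)]).round(),"plate",proj(p,[[*(Ct+ex*x-ey*.0095),.064] for x in(-.035,.035)]).round())
im,_,p=load("scene6.npz"); cv2.imwrite("pics/s6c.png",cv2.resize(im[170:280,170:300],None,fx=5,fy=5,interpolation=cv2.INTER_CUBIC)[...,::-1])
E
```

```text
t 18.4333 tcp [ 0.5944 -0.0392  0.0504] r 0.5957 phi -73.2 tip box x,y,z mm 55.6 -150.6 44.9 F [ 8.1 -1.6 -0.2] j [-0.55  0.43  0.69  1.81 -0.32  1.01  0.56]
ex in tool [-0.     1.     0.004] ey in tool [ 1.     0.    -0.004]
[[ 0.61355294 14.52058073]] 0.05035975507807953 40.01101582311094
top tape [[344. 219.]
 [331. 181.]] plate [[341. 213.]
 [333. 188.]]
scene tape [[223. 213.]
 [231. 241.]] plate [[225. 218.]
 [230. 237.]]
wrist tape [[162. 344.]
 [396. 343.]] plate [[204. 334.]
 [354. 334.]]
```

View pics/s6c.png

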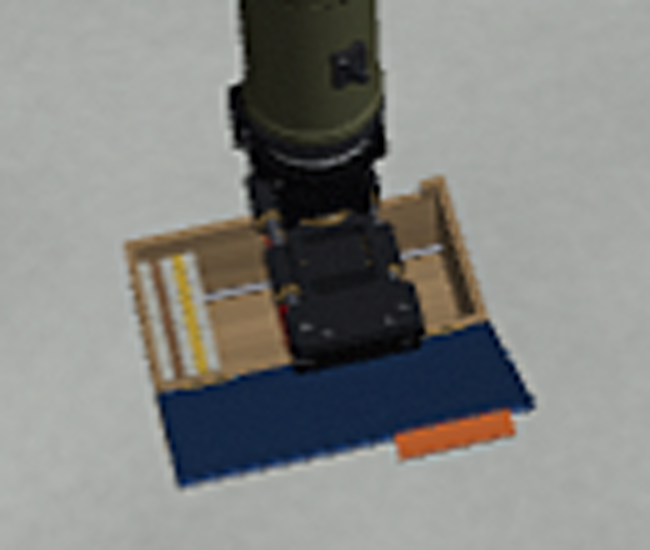

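The plate has come out with the post, and its red edge shows just left of the gripper at about (270,245) to (285,320). TCP travel is 44.7 of the 47.5 mm needed, so I'll add the rest and check.

{"op": "arm_command", "data": {
  "motion": [
    [0,3,0,0,0],
    [0,3,0,0,0],
    [0,3,0,0,0],
    [0,3,0,0,0],
    [0,3,0,0,0]
  ]
}}

```text
time: 19.0
position: [0.5936, -0.0365, 0.0504]
tool_rot: [1.87, 2.517, 0.001]
ft_force: [7.9, -1.5, 0.4]
grip_width: 0.182
grip_force: 40.0
```

```bash
python3 - <<'E'
from pm import *
print(bx(q[None]),q[2],s["grip_force"],s["qd"].round(3))
for n,w in(("scene",(200,200,260,250)),("top",(310,175,360,230)),("wrist",(0,200,560,420))):
    im,d,p=grab(n); H=hsv(im); k=np.zeros(d.shape,bool); k[w[1]:w[3],w[0]:w[2]]=1
    for nm,m,z in(("red",k&((H[...,0]<6)|(H[...,0]>174))&(H[...,1]>130)&(H[...,2]>60),.064),("green",k&(H[...,0]>45)&(H[...,0]<85)&(H[...,1]>90),.071)):
        v,u=np.nonzero(m)
        if len(v)<2: print(n,nm,"none"); continue
        X=bx(onz(p,np.c_[u,v],z)); C=cloud(p,d,m); X=X[(abs(X[:,0])<60)&(abs(X[:,1])<100)]
        C=C[(C[:,2]>.055)&(C[:,2]<.08)]; print(n,nm,len(X),X[:12].round(0).tolist(),"depth pts y",np.percentile(bx(C)[:,1],[5,50,95]).round(1) if len(C) else None)
E
```

```text
t 19.0 tcp [ 0.5936 -0.0365  0.0504] r 0.5947 phi -73.2 tip box x,y,z mm 55.6 -147.7 44.9 F [ 7.9 -1.5  0.4] j [-0.55  0.43  0.69  1.82 -0.31  1.    0.56]
ex in tool [-0.     1.     0.004] ey in tool [ 1.     0.    -0.004]
[[ 0.64759463 17.36901456]] 0.05037034830389489 40.01112221740186 [ 0.002 -0.001 -0.001 -0.     0.    -0.001 -0.   ]
scene red 3 [[-37.0, -11.0], [11.0, -12.0], [15.0, -13.0]] depth pts y [-12.8 -12.3 -11.8]
scene green none
top red none
top green none
wrist red 1287 [[-5.0, 45.0], [-5.0, 45.0], [-4.0, 45.0], [-4.0, 45.0], [-3.0, 45.0], [-3.0, 45.0], [-3.0, 45.0], [-2.0, 45.0], [-2.0, 45.0], [-1.0, 45.0], [-1.0, 45.0], [-0.0, 45.0]] depth pts y [-7.7 -7.1 10.6]
wrist green none
```

TCP travel is now 47.6 mm. The plate's -y edge reads about -12 mm in the scene view and its +y face about -7 mm in the wrist view. That puts its middle at -9.5 mm, the same as the tape, and it is still and gripped at 40 N, so I'm handing in.

```bash
python3 -c "
from bench import close_job; print(close_job())"
```

```text
the job is handed in; nothing more can be done
None
```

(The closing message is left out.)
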